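# Rotate the bottle stock in a first-in-first-out lane

## Task

Rotate the stock in the bottle lane: the new yellow-capped bottle must stand at the back of the lane, with the older small blue-capped bottle (the one now in the lane) in front of it, both upright on the bench, and the orange gate slid fully shut again. The lane's lips keep bottles from being lifted out or dropped in from above, so they pass only through the mouth with the gate open. Do not knock over any bottle, and leave the big bottle, the amber bottle and the carton where they stand.

Things in the scene. Friction and masses are not known exactly. Their poses are not given: they have to be found in the camera images.
- lane: Aluminium dead-end bottle lane fixed to the bench, which is its floor; it holds two bottles in line. Origin: on the bench, middle of the lane; x runs along it to the closed back, z up. Side rails 49 mm apart. Its top is 77 mm high, only the gate's tab is higher. Outside it spans x -62 to +56 mm, y -134 (gate guide at x -50, 62 mm high) to +56 mm.
- lane_mouth (a point): On the bench, middle of the lane's open mouth, lane x = -50 mm, at the gate's inner face. In the last 16 mm before the mouth the inside flares from 49 to 55 mm. Axes as the lane's.
- lane_back (a point): On the bench, middle of the back wall's inner face, lane x = +50 mm: 100 mm of length for two 44 mm bottles. Two grey lips along the sides, 73 to 77 mm high, leave a 39 mm slot: a bottle passes with its shoulders below them (it can be up to 5 mm off the bench), cap and neck above.
- gate (a joint): Orange gate plate (5 mm thick, 58 mm high) sliding across the lane's mouth. 0 = fully shut, grows in m as it slides towards the lane's -y; 0.066 = fully open. The mouth is wholly free from about 0.06. It starts shut or ajar by up to 14 mm. Light friction, about 1.5 N; it stays where it is left.
- gate_tab (a point): Centre of the top of the gate's black upright tab, 112 mm above the bench: 10 mm thick along the lane's x, 20 mm along the lane's y, free from 62 to 112 mm height. It lies at lane x = -52.5 mm, y = -53 mm minus the gate's value. Move it along the lane's y to slide the gate.
- old_bottle: The older stock: small white bottle with BLUE cap, 44 mm diameter, 100 mm tall, about 0.11 kg; round cap 28 mm diameter from 82 to 100 mm height; body straight to 62 mm, then a cone to the neck. Starts inside the lane, somewhere along its length. Origin: centre of the underside, z up.
- new_bottle: The new stock: small white bottle with YELLOW cap, the same sizes as the old one. Starts standing on the bench among the bystanders. Origin: centre of the underside, z up.
- big_bottle: Bystander: big white bottle with blue cap, 66 mm diameter, 165 mm tall. Origin: centre of the underside.
- amber_bottle: Bystander: amber-brown bottle with red cap, 52 mm diameter, 115 mm tall. Origin: centre of the underside.
- carton: Bystander: small white and violet carton, 40 x 56 mm, 130 mm tall, standing. Origin: centre of the underside.
- marker: Clutter, fixed: black marker lying near the bench's front edge, 16 x 138 x 18 mm, its length along its own y. Origin: centre of the underside. All other clutter is more than 0.68 m ahead, but for a white ice box (215 mm in x, 315 mm in y, 148 mm tall) standing at x 0.68, y -0.59 and flat forceps beyond it.
There are look-alikes about, which are no part of the job. What is shaped like the new_bottle but turquoise is not meant. Leave any pink look-alike of the old_bottle alone.

How it is judged:
By the outcome, as a careful person would: the job done as asked, in the order asked, and still so for the second after the job is handed in, with the robot touching nothing.
It also fails if it takes over 72 s, if anything falls off the work surface, if the arm or the gripper's body presses on something with over 40 N, if the wrist force passes 120 N, or if a joint passes its speed limit or range.

## Robot

A 7-joint arm with a two-finger parallel gripper is mounted at the origin on a cart in front of the work surface, level with it; the furniture and walls round the work are solid. World frame = base frame: x ahead of the robot, y to its left, z up, the work surface at z = 0. Lengths are in m, angles in rad, forces in N, time in s.
With the tool pointing down it reaches from about 0.425 to 0.95 m from the base axis. Payload 16.7 kg.
Tool frame: the origin (TCP) lies on the centre line of the jaws, within the pads' length; the fingertips stand 17 mm ahead of it and the grasp point (between the pads) lies 2 mm behind it; z points along the fingers, x is the direction in which the jaws open and shut, and the axes are right-handed (so a half turn about z gives the same grasp; the last joint's range is limited). The gripper opens to 94 mm and grips with 3 to 60 N. Pads are 16 mm wide; open, the fingers measure 119 mm over their backs; the gripper's body (75 mm by 177 mm) begins 78 mm behind the grasp point.
Start: joints at [1.028, 0.426, 0.074, 1.606, -0.034, 1.111, -0.067], TCP at [0.258, -0.624, 0.222] pointing down, gripper open.
Joint ranges: [-2.85, 2.85], [-0.5, 2.14], [-1.23, 1.37], [0.21, 2.46], [-1.02, 4.16], [0.16, 2.05], [-2.73, 2.73]. Speed limits (rad/s): [1.89, 1.89, 2.39, 2.39, 3.01, 3.01, 3.01].

## Interface

Orientations are given as a rotation vector (axis times angle).
In Python, from bench import sensors, camera, calibration, env, boxes_of, regions_of gives the robot as it stands.
- The arm moves only by the tool drive_tool, never from a script. Its argument "deltas" is a list of rows, each an object with "xyz": the shift along the tool's x, y, z in mm, a list of three; "twist": the turn, a rotation vector about the tool's x, y, z in degrees, a list of three. In form: [{"xyz": [x, y, z], "twist": [ax, ay, az]}, ...]. A call has 1 to 12 rows; each row shifts and turns the commanded pose from where the row before left it, along the tool's axes as they then stand; what a row does not reach is not made up. A row lasts 1/8 s, in which the tool goes at most 62.5 mm and 10.7 degrees, less where a joint would pass 70% of its speed; a pose out of reach is approached as far as the arm can. A call is refused whole if a number of a shift passes 62.5 or a number of a turn 10.7, either way. A call with a gripper value outside its range is refused whole. "fingers" is the gripper command: -1 is fully open, 1 is shut, values between are in proportion, set as the call begins (left out, the last holds). The fingers move at their own pace and stop on an object; the grip force is fixed at half the most. Time passes only in rows, so rows that do not move let the fingers close. It gives the time, the measured TCP pose, the force and the opening at its end, in the units of the state.
- sensors.get_state(): the state, without advancing time (a new reading comes with each control period).
- camera(name): name is "scene" or "top" or "wrist"; returns (picture, depth): 480x640x3 uint8, red, green, blue; 480x640 float32, m along the optical axis (not along the pixel's ray), 0 where there is no reading.
- calibration(name): a dict with "vertical_fov" (degrees; the focal length in pixels is half the picture's height over the tangent of half this angle, whatever the lens; pixels are square), "cx", "cy" (the principal point, pixels), "R" (3x3) and "t" (3): a world point X has camera coordinates R X + t; the wrist camera has in their place "mount" (4x4, takes a point from camera to tool coordinates, whose origin is the TCP and whose axes are the tool frame's). Camera axes: x right, y down, z forward; pixel columns grow to the right and rows downward; lengths in m; the calibration is good to about 2 mm. A picture is of the moment at which its call begins: read the wrist's pose just before it. calibration takes no time and is no camera call.
- env.job_done(): hands the job in, once; it reports no verdict.
Trained networks look in the newest picture that a camera, given by its name, has taken for a name from the list of things; names that differ only in an ending like _2 or _b are one class to them, and where a whole thing is asked for, a point or a joint stands for the part that bears it (a point fixed in the world has none). Each returns a list of dicts, best first, with "conf" (0 to 1); they miss things now and then, are a little off and sometimes report something else, mostly with a low value. They report only what shows in the picture. A call takes as long as a camera call. They do not tell look-alikes from the thing itself.
- boxes_of(camera, thing): "centre" ([column, row] in pixels, amid what is visible of it).
- regions_of(camera, thing): "region" (480x640 bool, what is visible of it) and "centre" ([column, row] in pixels, amid what is visible of it).
The state is a dict: "clock": time; "joints": joint angles; "joint_vel": joint speeds; "tau": joint torques, N m; "tool_pos": TCP position; "tool_rot": TCP orientation; "wrist_force": force on the tool from outside, world axes, zero at the start; "wrist_torque": the same for the moment, N m; "opening": opening from 0.0 (shut) to 1.0 (fully open).
Only numpy, scipy, OpenCV 4.12 (cv2) and the standard library are available. Lean on these libraries where they do the work, as an engineer would, in place of code of your own. Each camera call takes 0.05 s, during which the arm holds its last target. There are 200 camera calls.

## Working session

There is one attempt and no reset: what is moved stays moved. The work goes in short steps, Python scripts to look and compute and a tool call to move; the robot and the scene stay as the last step left them, time stands still between calls to the robot, and variables do not carry over. Pictures are saved under pics/ and viewed, about 8 in all and at most 12, crops included, and the job is handed in when it is done.

Besides the shell and the picture viewer there is one more tool, called by a JSON object that holds its "op" and its "data". drive_tool: Moves the arm, as the interface text tells. Its arguments: {"type":"object","properties":{"deltas":{"type":"array"},"fingers":{"type":"number"}},"required":["deltas"]}

```bash
ls; mkdir -p pics
cat > h.py <<'E'
import numpy as np, cv2
from scipy.spatial.transform import Rotation as Ro
from bench import sensors, camera, calibration, env, boxes_of, regions_of
def cam(name):
    s=sensors.get_state(); p,d=camera(name); c=calibration(name)
    f=240/np.tan(np.radians(c["vertical_fov"])/2)
    if "mount" in c:
        T=np.eye(4);T[:3,:3]=Ro.from_rotvec(s["tool_rot"]).as_matrix();T[:3,3]=s["tool_pos"]
        T=T@np.array(c["mount"])
    else:
        T=np.eye(4);R=np.array(c["R"]);T[:3,:3]=R.T;T[:3,3]=-R.T@np.array(c["t"])
    v,u=np.mgrid[:480,:640]
    P=np.stack([(u-c["cx"])/f*d,(v-c["cy"])/f*d,d],-1)@T[:3,:3].T+T[:3,3]
    P[d<=0]=np.nan
    return p,d,P,T,f,c
def save(p,n): cv2.imwrite(f"pics/{n}.png",p[:,:,::-1])
E
python3 - <<'E'
from h import *
for n in("top","scene"):
    p,d,P,T,f,c=cam(n); save(p,n+"0"); np.save(f"{n}0.npy",P)
    print(n,T.round(3).tolist(),f)
    for t in("lane","gate","old_bottle","new_bottle","big_bottle","amber_bottle","carton","marker"):
        for r in regions_of(n,t)[:4]:
            q=P[r["region"]]; q=q[~np.isnan(q[:,0])]
            print(t,round(r["conf"],2),np.round(r["centre"]),len(q), np.nanmedian(q,0).round(3),q[:,2].max().round(3) if len(q) else 0)
s=sensors.get_state();print(s)
E
```

```text
pics
top [[-0.027, -0.978, 0.206, 0.314], [-1.0, 0.027, -0.005, 0.053], [-0.001, -0.206, -0.979, 1.08], [0.0, 0.0, 0.0, 1.0]] 512.1502853417528
lane 0.83 [415. 235.] 2951 [ 0.534 -0.148  0.037] 0.115
lane 0.58 [408. 254.] 462 [ 0.489 -0.135  0.051] 0.115
gate 0.95 [411. 254.] 441 [ 0.488 -0.138  0.051] 0.115
old_bottle 0.85 [401. 232.] 490 [ 0.533 -0.123  0.068] 0.103
old_bottle 0.85 [342. 203.] 455 [ 0.594 -0.004  0.069] 0.103
new_bottle 0.84 [203. 218.] 537 [0.57  0.279 0.068] 0.104
new_bottle 0.78 [209. 175.] 567 [0.659 0.272 0.066] 0.103
big_bottle 0.96 [202. 266.] 1316 [0.463 0.274 0.113] 0.171
amber_bottle 0.96 [258. 206.] 698 [0.591 0.169 0.078] 0.12
marker 0.89 [209. 337.] 516 [0.335 0.281 0.014] 0.024
scene [[0.206, 0.726, -0.656, 1.393], [0.979, -0.147, 0.144, -0.168], [0.008, -0.671, -0.741, 1.084], [0.0, 0.0, 0.0, 1.0]] 619.3686912891665
lane 0.67 [244. 274.] 2800 [ 0.561 -0.151  0.045] 0.115
lane 0.21 [432. 205.] 1623 [0.494 0.277 0.097] 0.169
old_bottle 0.82 [247. 259.] 494 [ 0.554 -0.133  0.07 ] 0.105
old_bottle 0.74 [317. 278.] 675 [ 0.621 -0.01   0.062] 0.105
new_bot
[... 375 characters left out ...]
.278 0.014] 0.022
{'clock': 0.9, 'joints': array([ 1.02849476,  0.4260525 ,  0.07387833,  1.60600231, -0.03412575,
        1.1107932 , -0.06712103]), 'joint_vel': array([ 0.00067757,  0.00213099, -0.00202158, -0.00086179, -0.00105232,
       -0.00013608,  0.0004776 ]), 'tau': array([-1.51291846e-03, -9.35492849e+01,  3.66352536e+00, -4.54533505e+01,
       -4.87408892e-02,  1.33310241e-02,  3.74956062e-05]), 'tool_pos': array([ 0.25836535, -0.62355961,  0.22249682]), 'tool_rot': array([-2.61211864e+00,  1.74530169e+00, -5.64122441e-05]), 'wrist_force': array([-0.47703433,  0.32852554, -0.40244109]), 'wrist_torque': array([-0.042679  , -0.03944095, -0.03286681]), 'opening': 1.000581799119401}
```

Run:
```python
import cv2
a=cv2.imread("pics/top0.png")[120:370,150:470];b=cv2.imread("pics/scene0.png")[160:330,180:500]
cv2.imwrite("pics/a.png",cv2.resize(a,None,fx=2.4,fy=2.4,interpolation=3));cv2.imwrite("pics/b.png",cv2.resize(b,None,fx=2.5,fy=2.5,interpolation=3))
```

```text
(no output)
```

View pics/a.png

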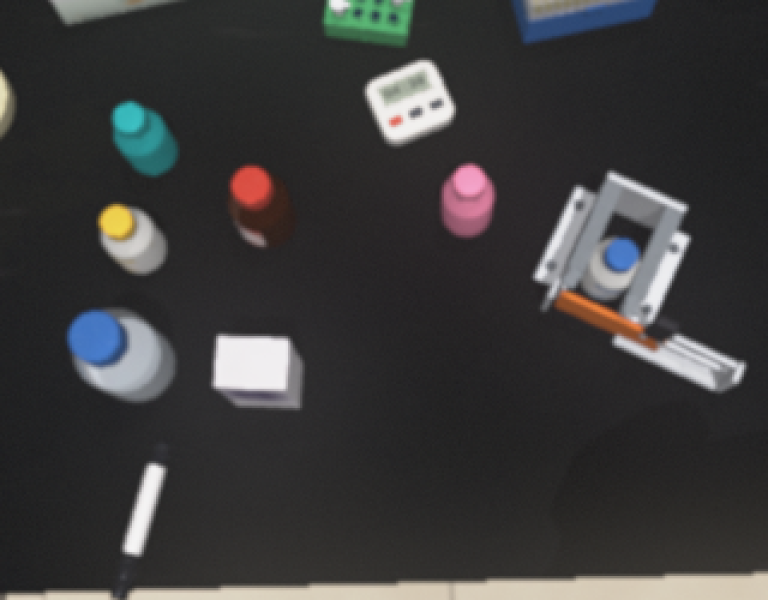

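View pics/b.png

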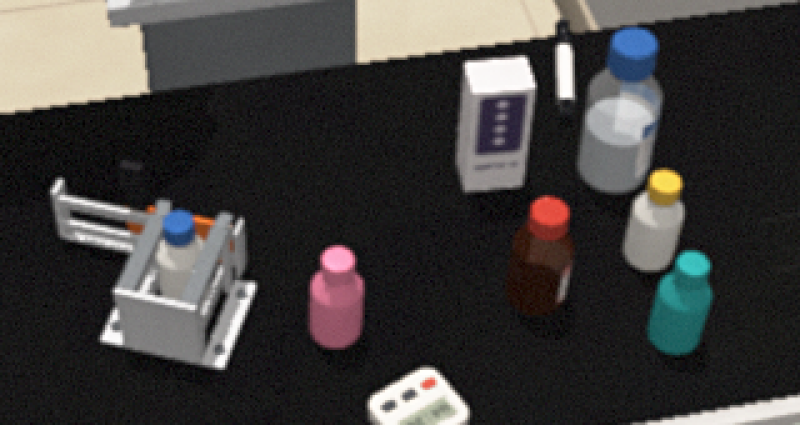

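The top view (a.png) shows the lane at about (620,260) with its mouth facing the robot, the gate nearly shut and the tab at (660,328). The blue cap in the lane is at (621,254) and the yellow cap at (117,221), between turquoise, big and amber. Pink at (468,200) is a decoy. The scene view agrees. Next I'll fit the poses.

Run:
```python
from h import *
for n in("top","scene"):
    P=np.load(n+"0.npy"); p=cv2.imread(f"pics/{n}0.png"); hsv=cv2.cvtColor(p,cv2.COLOR_BGR2HSV).astype(int)
    H,S,V=hsv[...,0],hsv[...,1],hsv[...,2]
    Z=P[...,2]
    near=lambda x,y,r:np.hypot(P[...,0]-x,P[...,1]-y)<r
    for nm,m in(("old",near(.545,-.13,.05)&(abs(H-108)<10)&(S>120)),("new",near(.575,.28,.05)&(abs(H-25)<6)&(S>110))):
        q=P[m&(Z>.092)]; t=q[q[:,2]>np.percentile(q[:,2],60)-.004]
        (c,r)=cv2.minEnclosingCircle(t[:,:2].astype(np.float32)); print(n,nm,len(q),t.mean(0).round(4),np.round(c,4),round(r,4))
    m=near(.535,-.145,.1)&(Z>.072)&(Z<.086)&(S<70); q=P[m]
    # lane top: fit
    r=cv2.minAreaRect(q[:,:2].astype(np.float32)); print(n,"lanetop",len(q),q.mean(0).round(4),r)
    m=near(.49,-.17,.06)&(Z>.095)&(V<70); q=P[m]; print(n,"tab",len(q),q.mean(0).round(4),q.min(0).round(3),q.max(0).round(3))
    m=near(.49,-.14,.08)&(abs(H-9)<6)&(S>150)&(Z>.045); q=P[m];print(n,"gate",len(q),q.mean(0).round(4),cv2.minAreaRect(q[:,:2].astype(np.float32)))
    m=near(.5,0,.04);print("bench z",np.nanmedian(Z[m]).round(4))
```

```text
top old 135 [ 0.5398 -0.1279  0.0989] [ 0.5397 -0.1277] 0.0131
top new 145 [0.5785 0.2868 0.0992] [0.5791 0.2869] 0.0139
top lanetop 864 [ 0.5554 -0.1358  0.0758] ((0.5436794757843018, -0.14539819955825806), (0.10077988356351852, 0.11469611525535583), 62.95320510864258)
top tab 66 [ 0.4782 -0.1575  0.1087] [ 0.472 -0.169  0.095] [ 0.486 -0.148  0.115]
top gate 121 [ 0.5005 -0.114   0.0543] ((0.5003659725189209, -0.1157078742980957), (0.0728011503815651, 0.005752367898821831), 63.0645637512207)
bench z -0.0011
scene old 114 [ 0.544  -0.1289  0.0996] [ 0.5427 -0.1266] 0.0149
scene new 120 [0.5826 0.2859 0.0999] [0.5834 0.2857] 0.0141
scene lanetop 749 [ 0.562  -0.1377  0.0769] ((0.5485685467720032, -0.14709612727165222), (0.10316676646471024, 0.11498051881790161), 63.224605560302734)
scene tab 77 [ 0.4844 -0.1596  0.1067] [ 0.477 -0.17   0.095] [ 0.491 -0.15   0.115]
scene gate 41 [ 0.5047 -0.1167  0.0553] ((0.4963092803955078, -0.1332380175590515), (0.0772257149219513, 0.007623501121997833), 63.61699295043945)
bench z -0.0002
```

```bash
cat >> h.py <<'E'
def plan(tgt,yaw,n,start=None):
    """rows to go from the pose (x,y,z,yawdeg; default measured) to tgt/yaw (tool x heading), tool down"""
    if start is None:
        s=sensors.get_state(); x=Ro.from_rotvec(s["tool_rot"]).as_matrix()[:,0]
        start=[*s["tool_pos"],np.degrees(np.arctan2(x[1],x[0]))]
    d=(np.array(tgt)-start[:3])/n*1000; dy=(yaw-start[3])/n
    print("start",np.round(start,4))
    for i in range(n):
        a=np.radians(start[3]+i*dy); c,s=np.cos(a),np.sin(a)
        print([round(c*d[0]+s*d[1],1),round(s*d[0]-c*d[1],1),round(-d[2],1)],[0,0,round(-dy,2)])
E
python3 - <<'E'
from h import *
print(np.round(calibration("wrist")["mount"],3),calibration("wrist")["vertical_fov"])
plan([.49,-.15,.26],63,13)
E
```

```text
[[ 1.     0.     0.    -0.001]
 [-0.     0.96   0.282 -0.083]
 [-0.    -0.282  0.96  -0.162]
 [ 0.     0.     0.     1.   ]] 58.43210520933459
start [  0.2584  -0.6236   0.2225 -67.4982]
[np.float64(-26.8), np.float64(-30.4), np.float64(-2.9)] [0, 0, np.float64(-10.04)]
[np.float64(-21.1), np.float64(-34.6), np.float64(-2.9)] [0, 0, np.float64(-10.04)]
[np.float64(-14.8), np.float64(-37.8), np.float64(-2.9)] [0, 0, np.float64(-10.04)]
[np.float64(-8.0), np.float64(-39.8), np.float64(-2.9)] [0, 0, np.float64(-10.04)]
[np.float64(-0.9), np.float64(-40.5), np.float64(-2.9)] [0, 0, np.float64(-10.04)]
[np.float64(6.2), np.float64(-40.1), np.float64(-2.9)] [0, 0, np.float64(-10.04)]
[np.float64(13.1), np.float64(-38.4), np.float64(-2.9)] [0, 0, np.float64(-10.04)]
[np.float64(19.6), np.float64(-35.5), np.float64(-2.9)] [0, 0, np.float64(-10.04)]
[np.float64(25.5), np.float64(-31.6), np.float64(-2.9)] [0, 0, np.float64(-10.04)]
[np.float64(30.6), np.float64(-26.7), np.float64(-2.9)] [0, 0, np.float64(-10.04)]
[np.float64(34.7), np.float64(-20.9), np.float64(-2.9)] [0, 0, np.float64(-10.04)]
[np.float64(37.9), np.float64(-14.5), np.float64(-2.9)] [0, 0, np.float64(-10.04)]
[np.float64(39.8), np.float64(-7.7), np.float64(-2.9)] [0, 0, np.float64(-10.04)]
```

{"op": "drive_tool", "data": {"deltas": [{"xyz":[-27,-30,-3],"twist":[0,0,-10]},{"xyz":[-21,-35,-3],"twist":[0,0,-10]},{"xyz":[-15,-38,-3],"twist":[0,0,-10]},{"xyz":[-8,-40,-3],"twist":[0,0,-10]},{"xyz":[-1,-40.5,-3],"twist":[0,0,-10]},{"xyz":[6,-40,-3],"twist":[0,0,-10]},{"xyz":[13,-38,-3],"twist":[0,0,-10]},{"xyz":[20,-35,-3],"twist":[0,0,-10]},{"xyz":[25,-32,-3],"twist":[0,0,-10]},{"xyz":[31,-27,-3],"twist":[0,0,-10]},{"xyz":[35,-21,-3],"twist":[0,0,-10]},{"xyz":[38,-14,-3],"twist":[0,0,-10]}]}}

```text
clock: 2.4
tool_pos: [0.4748, -0.1856, 0.2589]
tool_rot: [2.813, 1.397, 0.0]
wrist_force: [0.0, -0.9, 0.5]
opening: 0.996
```

{"op": "drive_tool", "data": {"deltas": [{"xyz":[40,-8,-3],"twist":[0,0,-10.5]},{"xyz":[0,0,0],"twist":[0,0,0]},{"xyz":[0,0,0],"twist":[0,0,0]}], "fingers": -0.1}}

```text
clock: 2.78
tool_pos: [0.492, -0.1508, 0.2614]
tool_rot: [2.68, 1.639, -0.001]
wrist_force: [0.4, -0.6, 0.4]
opening: 0.717
```

Run:
```python
from h import *
p,d,P,T,f,c=cam("wrist"); save(p,"w1"); np.savez("w1.npz",P=P)
s=sensors.get_state(); print(s["clock"],s["tool_pos"],s["opening"],s["joints"].round(2))
plan([.49,-.15,.26],63,1)
```

```text
2.825 [ 0.49181913 -0.15116339  0.2613701 ] 0.6732656613026294 [ 0.66  0.17 -0.54  1.89  0.1   1.11  1.18]
start [ 0.4918 -0.1512  0.2614 62.8478]
[np.float64(0.2), np.float64(-2.1), np.float64(1.4)] [0, 0, np.float64(-0.15)]
```

View pics/w1.png

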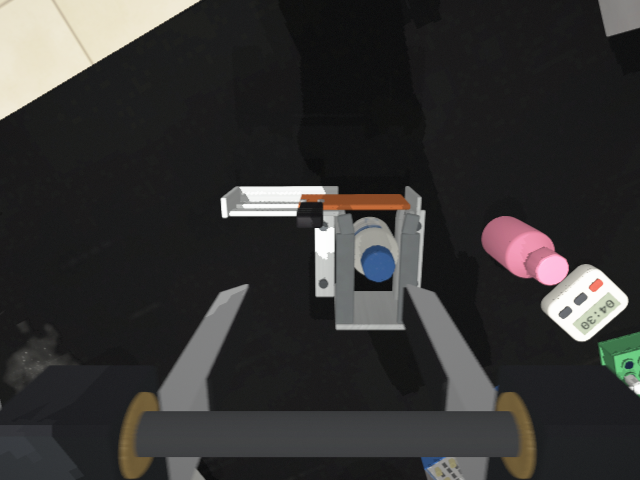

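Wrist view: the lane is aligned with the picture. The tab is at (311,212), the blue cap at (378,264), the lips at columns 345 and 408, and the back wall is at row 325. The gate is slightly ajar.

Run:
```python
from h import *
P=np.load("w1.npz")["P"]; p=cv2.imread("pics/w1.png"); hsv=cv2.cvtColor(p,cv2.COLOR_BGR2HSV).astype(int)
H,S,V=hsv[...,0],hsv[...,1],hsv[...,2]; Z=P[...,2]
near=lambda x,y,r:np.hypot(P[...,0]-x,P[...,1]-y)<r
print("bench",np.nanmedian(Z[near(.45,-.0,.03)]))
m=near(.545,-.145,.1)&(Z>.068)&(Z<.084)&(S<90)&(V>90); q=P[m]
print(len(q),np.percentile(q[:,2],[5,50,95]).round(4))
# lips: edges per-lane x, search yaw maximizing sharpness
best=None
for yaw in np.arange(-30,-24,.1):
    a=np.radians(yaw); v=-np.sin(a)*q[:,0]+np.cos(a)*q[:,1]
    h,_=np.histogram(v,bins=np.arange(v.min(),v.max()+.001,.001)); sc=(h.astype(float)**2).sum()
    if best is None or sc>best[0]: best=(sc,yaw)
for yaw in(best[1],-27.):
    a=np.radians(yaw); R=np.array([[np.cos(a),np.sin(a)],[-np.sin(a),np.cos(a)]])
    uv=q[:,:2]@R.T
    print("yaw",yaw); 
    mid=uv[(uv[:,0]<np.median(uv[:,0]))]
    h,e=np.histogram(uv[:,1],bins=np.arange(uv[:,1].min(),uv[:,1].max()+.002,.002)); print(e[0].round(4),h)
    h,e=np.histogram(uv[:,0],bins=np.arange(uv[:,0].min(),uv[:,0].max()+.003,.003)); print(e[0].round(4),h)
    def pr(nm,m,z0):
        b=P[m]; b=b[b[:,2]>z0]; w=b[:,:2]@R.T; print(nm,len(b),b.mean(0).round(4),"uv min",w.min(0).round(4),"max",w.max(0).round(4),"mid",((w.min(0)+w.max(0))/2).round(4))
    pr("old",near(.54,-.13,.04)&(abs(H-108)<10)&(S>120),.095)
    pr("tab",near(.485,-.16,.05)&(V<70),.106)
    pr("gate",near(.5,-.125,.08)&(abs(H-9)<6)&(S>150),.055)
    print("tcp uv",sensors.get_state()["tool_pos"][:2]@R.T)
```

```text
bench -0.0003772480747321616
4375 [0.0702 0.0768 0.0782]
yaw -27.19999999999996
0.0986 [182 258 269 255 279 268 255 225  53  72  81  62  51  45  51  44  45  43
  44  46  41  43  42  47  40  43  25 149 273 186 179 159 169 164 137  50]
0.5019 [ 78 101 100 100 110 109 138 162 250 218 187 169 151 146 139 134 132 133
 116 117 118  88  65  68  68  73  67  73  72  70  63  61  65 290 220 124]
old 827 [ 0.5405 -0.1287  0.0996] uv min [0.5271 0.1198] max [0.5534 0.1456] mid [0.5402 0.1327]
tab 34402 [ 0.4635 -0.1532  0.3473] uv min [0.4712 0.0356] max [0.5156 0.1275] mid [0.4934 0.0815]
gate 511 [ 0.5019 -0.118   0.0579] uv min [0.4961 0.0674] max [0.5031 0.1631] mid [0.4996 0.1153]
tcp uv [0.50652846 0.09036231]
yaw -27.0
0.0967 [212 228 282 261 283 259 252 226  44  78  75  62  49  51  49  40  46  47
  42  44  41  45  46  40  41  44  27 164 260 189 173 157 168 164 138  48]
0.5025 [ 80 104 100 103 104 113 134 173 244 218 185 166 152 150 137 136 130 130
 116 119 119  83  68  69  68  73  67  75  69  68  65  62  65 296 217 117]
old 827 [ 0.5405 -0.1287  0.0996] uv min [0.5276 0.1179] max [0.5538 0.1437] mid [0.5407 0.1308]
tab 34402 [ 0.4635 -0.1532  0.3473] uv min [0.4714 0.0339] max [0.5158 0.1257] mid [0.4936 0.0798]
gate 511 [ 0.5019 -0.118   0.0579] uv min [0.4963 0.0656] max [0.5036 0.1614] mid [0.5    0.1135]
tcp uv [0.50684079 0.08859365]
```

{"op": "drive_tool", "data": {"deltas": [{"xyz":[-11.6,-6,40],"twist":[0,0,-0.1]},{"xyz":[0,0,50],"twist":[0,0,0]},{"xyz":[0,0,46],"twist":[0,0,0]},{"xyz":[0,0,19],"twist":[0,0,0]},{"xyz":[0,0,0],"twist":[0,0,0]}]}}

```text
clock: 3.45
tool_pos: [0.4804, -0.1584, 0.1053]
tool_rot: [-2.677, -1.64, 0.003]
wrist_force: [-0.5, -0.6, 1.2]
opening: 0.553
```

{"op": "drive_tool", "data": {"deltas": [{"xyz":[0,0,0],"twist":[0,0,0]},{"xyz":[0,0,0],"twist":[0,0,0]},{"xyz":[0,0,0],"twist":[0,0,0]},{"xyz":[0,0,0],"twist":[0,0,0]}], "fingers": 1}}

```text
clock: 3.95
tool_pos: [0.4819, -0.1581, 0.107]
tool_rot: [2.677, 1.643, 0.001]
wrist_force: [-1.6, -1.6, 6.1]
opening: 0.205
```

```bash
cat >> h.py <<'E'
A=np.radians(-27); RL=np.array([[np.cos(A),np.sin(A)],[-np.sin(A),np.cos(A)]])
U0,V0=.5535,.132
def lane(xy): return (np.asarray(xy)[...,:2]@RL.T-[U0,V0])*1000
def st():
    s=sensors.get_state(); x=Ro.from_rotvec(s["tool_rot"]).as_matrix()[:,0]
    print("t",round(s["clock"],2),"lane",lane(s["tool_pos"]).round(1),"z",(s["tool_pos"][2]*1000).round(1),"yaw",np.degrees(np.arctan2(x[1],x[0])).round(2),"open mm",round(s["opening"]*94,1),"F",s["wrist_force"].round(1))
E
python3 -c "
from h import *
st()"
```

```text
t 3.95 lane [-52.3 -54.1] z 107.0 yaw 63.09 open mm 19.3 F [-1.6 -1.6  6.1]
```

{"op": "drive_tool", "data": {"deltas": [{"xyz":[-10,0,0],"twist":[0,0,0]},{"xyz":[-20,0,0],"twist":[0,0,0]},{"xyz":[-20,0,0],"twist":[0,0,0]},{"xyz":[-12,0,0],"twist":[0,0,0]},{"xyz":[0,0,0],"twist":[0,0,0]},{"xyz":[0,0,0],"twist":[0,0,0]}]}}

```text
clock: 4.7
tool_pos: [0.4535, -0.214, 0.107]
tool_rot: [2.677, 1.642, 0.0]
wrist_force: [-1.7, 0.2, 9.6]
opening: 0.207
```

```bash
python3 -c "
from h import *
st()"
```

```text
t 4.7 lane [ -52.3 -116.8] z 107.0 yaw 63.06 open mm 19.5 F [-1.7  0.2  9.6]
```

{"op": "drive_tool", "data": {"deltas": [{"xyz":[0,0,0],"twist":[0,0,0]},{"xyz":[0,0,0],"twist":[0,0,0]},{"xyz":[0,0,-20],"twist":[0,0,0]},{"xyz":[5,5,-22],"twist":[0,0,0]},{"xyz":[50,15,0],"twist":[0,0,0]},{"xyz":[50,15,0],"twist":[0,0,0]},{"xyz":[10.6,4.5,0],"twist":[0,0,0]},{"xyz":[0,0,0],"twist":[0,0,0]}], "fingers": -0.1}}

```text
clock: 5.7
tool_pos: [0.541, -0.1276, 0.1481]
tool_rot: [-2.676, -1.645, 0.001]
wrist_force: [-0.4, -0.4, -0.0]
opening: 0.55
```

```bash
python3 -c "
from h import *
st()
p,d,P,T,f,c=cam('wrist'); save(p,'w2')
hsv=cv2.cvtColor(p,cv2.COLOR_RGB2HSV).astype(int);H,S,V=hsv[...,0],hsv[...,1],hsv[...,2];Z=P[...,2]
q=lane(P[(abs(H-108)<10)&(S>120)&(Z>.095)&(Z<.104)]);q=q[np.hypot(*(q-[-13,0]).T)<25];print('cap',len(q),q.mean(0),q.min(0),q.max(0))
w=P[(S<90)&(V>90)&(Z>.07)&(Z<.08)];l=lane(w);k=(abs(l)<70).all(1);l=l[k]
h,e=np.histogram(l[:,1],bins=np.arange(-50,51,2));print(list(zip(e.astype(int),h)))
o=lane(P[(abs(H-9)<6)&(S>150)&(Z>.05)&(Z<.062)]);print('gate',o.min(0),o.max(0))
"
```

```text
t 5.7 lane [-13.5  -0.1] z 148.1 yaw 63.17 open mm 51.7 F [-0.4 -0.4 -0. ]
cap 1909 [-13.50374693  -0.97643754] [-26.11191932 -13.5090736 ] [ 1.24388789 11.48420352]
[(np.int64(-50), np.int64(0)), (np.int64(-48), np.int64(0)), (np.int64(-46), np.int64(0)), (np.int64(-44), np.int64(0)), (np.int64(-42), np.int64(0)), (np.int64(-40), np.int64(0)), (np.int64(-38), np.int64(0)), (np.int64(-36), np.int64(155)), (np.int64(-34), np.int64(436)), (np.int64(-32), np.int64(558)), (np.int64(-30), np.int64(580)), (np.int64(-28), np.int64(573)), (np.int64(-26), np.int64(570)), (np.int64(-24), np.int64(581)), (np.int64(-22), np.int64(543)), (np.int64(-20), np.int64(291)), (np.int64(-18), np.int64(61)), (np.int64(-16), np.int64(89)), (np.int64(-14), np.int64(82)), (np.int64(-12), np.int64(86)), (np.int64(-10), np.int64(75)), (np.int64(-8), np.int64(77)), (np.int64(-6), np.int64(68)), (np.int64(-4), np.int64(92)), (np.int64(-2), np.int64(71)), (np.int64(0), np.int64(79)), (np.int64(2), np.int64(71)), (np.int64(4), np.int64(78)), (np.int64(6), np.int64(91)), (np.int64(8), np.int64(76)), (np.int64(10), np.int64(88)), (np.int64(12), np.int64(94)), (np.int64(14), np.int64(94)), (np.int64(16), np.int64(41)), (np.int64(18), np.int64(84)), (np.int64(20), np.int64(535)), (np.int64(22), np.int64(575)), (np.int64(24), np.int64(575)), (np.int64(26), np.int64(575)), (np.int64(28), np.int64(576)), (np.int64(30), np.int64(574)), (np.int64(32), np.int64(526)), (np.int64(34), np.int64(314)), (np.int64(36), np.int64(0)), (np.int64(38), np.int64(0)), (np.int64(40), np.int64(0)), (np.int64(42), np.int64(0)), (np.int64(44), np.int64(0)), (np.int64(46), np.int64(0)), (np.int64(48), np.int64(0))]
gate [ -57.10096798 -107.82621075] [-50.33250329 -30.0892481 ]
```

View pics/w2.png

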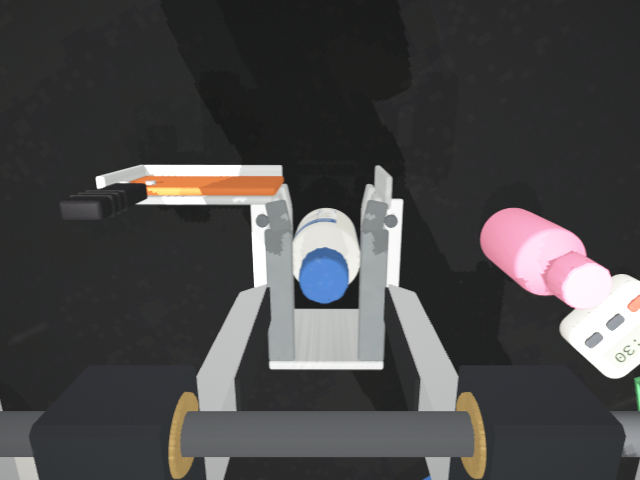

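Wrist view: the mouth is free, the gate plate is left of it at (230,185), and the blue cap at (325,275) lies between the fingers. Now grasping.

{"op": "drive_tool", "data": {"deltas": [{"xyz":[0,1,30],"twist":[0,0,0]},{"xyz":[0,0,20],"twist":[0,0,0]},{"xyz":[0,0,0],"twist":[0,0,0]}]}}

```text
clock: 6.12
tool_pos: [0.5406, -0.1289, 0.0972]
tool_rot: [-2.676, -1.642, 0.003]
wrist_force: [0.8, -0.7, -0.7]
opening: 0.547
```

{"op": "drive_tool", "data": {"deltas": [{"xyz":[0,0,0],"twist":[0,0,0]},{"xyz":[0,0,0],"twist":[0,0,0]},{"xyz":[0,0,0],"twist":[0,0,0]},{"xyz":[0,0,0],"twist":[0,0,0]}], "fingers": 1}}

```text
clock: 6.62
tool_pos: [0.5424, -0.1284, 0.0991]
tool_rot: [2.677, 1.643, 0.001]
wrist_force: [-0.1, -0.5, 5.0]
opening: 0.288
```

```bash
python3 -c "
from h import *
st()"
```

```text
t 6.62 lane [-11.9  -0.2] z 99.1 yaw 63.1 open mm 27.0 F [-0.1 -0.5  5. ]
```

{"op": "drive_tool", "data": {"deltas": [{"xyz":[0,0,-2.5],"twist":[0,0,0]},{"xyz":[0,0,0],"twist":[0,0,0]},{"xyz":[0,-15,0],"twist":[0,0,0]},{"xyz":[0,-25,0],"twist":[0,0,0]},{"xyz":[0,-25,0],"twist":[0,0,0]},{"xyz":[0,0,0],"twist":[0,0,0]}]}}

```text
clock: 7.38
tool_pos: [0.4819, -0.098, 0.1009]
tool_rot: [-2.676, -1.645, 0.002]
wrist_force: [-0.0, 0.0, -1.0]
opening: 0.287
```

```bash
python3 -c "
from h import *
st()"
```

```text
t 7.38 lane [-79.6  -0.6] z 100.9 yaw 63.17 open mm 27.0 F [-0.  0. -1.]
```

{"op": "drive_tool", "data": {"deltas": [{"xyz":[0,-30,0],"twist":[0,0,0]},{"xyz":[0,-10,-12],"twist":[0,0,0]},{"xyz":[25,0,0],"twist":[0,0,0]},{"xyz":[40,0,0],"twist":[0,0,0]},{"xyz":[35,0,0],"twist":[0,0,0]},{"xyz":[10,0,6],"twist":[0,0,0]},{"xyz":[0,0,5],"twist":[0,0,0]},{"xyz":[0,0,2],"twist":[0,0,0]},{"xyz":[0,0,0],"twist":[0,0,0]}]}}

```text
clock: 8.5
tool_pos: [0.4978, 0.0163, 0.0999]
tool_rot: [2.678, 1.642, -0.001]
wrist_force: [-0.5, -0.4, -1.0]
opening: 0.287
```

```bash
python3 -c "
from h import *
st()"
```

```text
t 8.5 lane [-117.4  108.6] z 99.9 yaw 63.03 open mm 27.0 F [-0.5 -0.4 -1. ]
```

Nearly on the bench. I'll lower 1 mm, release, retreat, and go to the new bottle.

{"op": "drive_tool", "data": {"deltas": [{"xyz":[0,0,1],"twist":[0,0,0]},{"xyz":[0,0,0],"twist":[0,0,0]}]}}

```text
clock: 8.75
tool_pos: [0.4982, 0.0169, 0.0991]
tool_rot: [2.677, 1.643, 0.0]
wrist_force: [-0.9, -0.3, 0.3]
opening: 0.291
```

{"op": "drive_tool", "data": {"deltas": [{"xyz":[0,0,0],"twist":[0,0,0]},{"xyz":[0,0,0],"twist":[0,0,0]},{"xyz":[0,0,0],"twist":[0,0,0]},{"xyz":[0,0,-30],"twist":[0,0,0]},{"xyz":[0,0,-50],"twist":[0,0,0]},{"xyz":[0,0,-50],"twist":[0,0,0]},{"xyz":[0,0,0],"twist":[0,0,0]}], "fingers": -0.1}}

```text
clock: 9.62
tool_pos: [0.4999, 0.0176, 0.2325]
tool_rot: [2.674, 1.642, 0.007]
wrist_force: [1.1, 0.6, -1.0]
opening: 0.546
```

```bash
python3 -c "
from h import *
st(); plan([.581,.2865,.229],63,6)
p,d,P,T,f,c=cam('wrist'); save(p,'w3')"
```

```text
t 9.62 lane [-116.1  110.6] z 232.5 yaw 63.09 open mm 51.4 F [ 1.1  0.6 -1. ]
start [4.99900e-01 1.76000e-02 2.32500e-01 6.30902e+01]
[np.float64(46.1), np.float64(-8.2), np.float64(0.6)] [0, 0, np.float64(0.02)]
[np.float64(46.1), np.float64(-8.2), np.float64(0.6)] [0, 0, np.float64(0.02)]
[np.float64(46.1), np.float64(-8.3), np.float64(0.6)] [0, 0, np.float64(0.02)]
[np.float64(46.1), np.float64(-8.3), np.float64(0.6)] [0, 0, np.float64(0.02)]
[np.float64(46.1), np.float64(-8.3), np.float64(0.6)] [0, 0, np.float64(0.02)]
[np.float64(46.1), np.float64(-8.3), np.float64(0.6)] [0, 0, np.float64(0.02)]
```

View pics/w3.png

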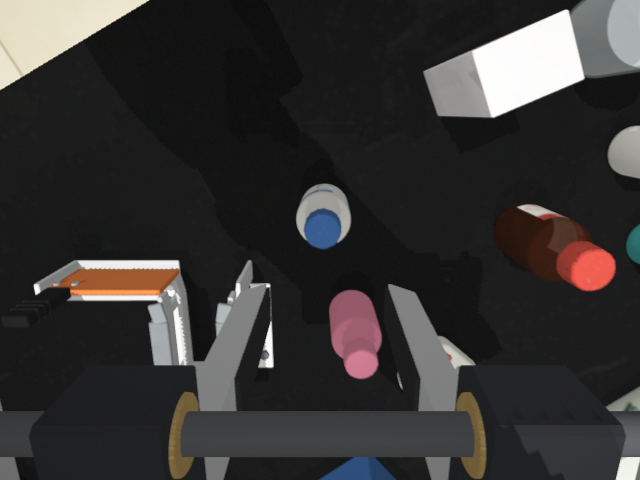

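The blue-capped bottle stands upright at (322,220), clear of everything. Going to the new bottle, high over the bystanders.

{"op": "drive_tool", "data": {"deltas": [{"xyz":[46,-8,0],"twist":[0,0,0]},{"xyz":[46,-8,0],"twist":[0,0,0]},{"xyz":[46,-8,0],"twist":[0,0,0]},{"xyz":[46,-8,0],"twist":[0,0,0]},{"xyz":[46,-8,0],"twist":[0,0,0]},{"xyz":[46,-9,0],"twist":[0,0,0]},{"xyz":[0,0,0],"twist":[0,0,0]},{"xyz":[0,0,0],"twist":[0,0,0]}]}}

```text
clock: 10.68
tool_pos: [0.5788, 0.2852, 0.2275]
tool_rot: [-2.677, -1.644, 0.003]
wrist_force: [0.0, -0.5, 0.5]
opening: 0.55
```

```bash
python3 -c "
from h import *
st()
p,d,P,T,f,c=cam('wrist'); save(p,'w4')
hsv=cv2.cvtColor(p,cv2.COLOR_RGB2HSV).astype(int);H,S,V=hsv[...,0],hsv[...,1],hsv[...,2];Z=P[...,2]
q=P[(abs(H-25)<6)&(S>120)&(Z>.095)&(Z<.105)];print(q[:,2].mean())
l=lane(q);print('cap',len(q),l.mean(0),l.min(0),l.max(0),(l.min(0)+l.max(0))/2)
"
```

```text
t 10.68 lane [-167.3  384.9] z 227.5 yaw 63.13 open mm 51.7 F [ 0.  -0.5  0.5]
0.09944214343719825
cap 1044 [-167.24315152  387.28116636] [-180.35876053  374.96869675] [-153.51228092  399.83902423] [-166.93552072  387.40386049]
```

View pics/w4.png

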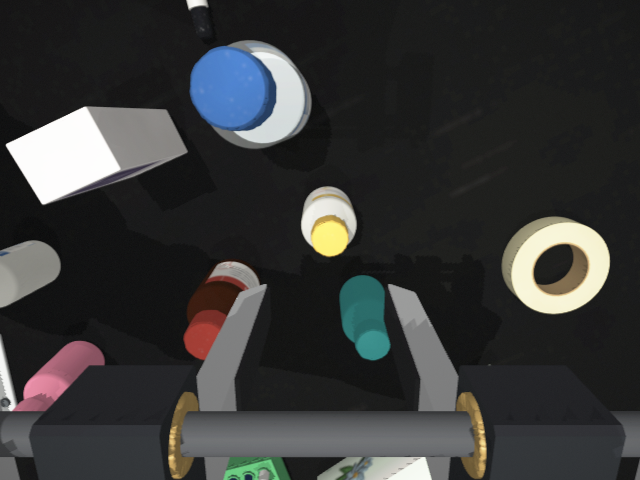

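Yellow cap at (330,235), teal beyond at (365,320), and the fingers have free space. Descending.

{"op": "drive_tool", "data": {"deltas": [{"xyz":[2.5,0.3,40],"twist":[0,0,0]},{"xyz":[0,0,45],"twist":[0,0,0]},{"xyz":[0,0,30],"twist":[0,0,0]},{"xyz":[0,0,14],"twist":[0,0,0]},{"xyz":[0,0,0],"twist":[0,0,0]}]}}

```text
clock: 11.35
tool_pos: [0.5807, 0.2869, 0.0998]
tool_rot: [2.678, 1.643, -0.001]
wrist_force: [0.1, 0.1, 0.1]
opening: 0.549
```

{"op": "drive_tool", "data": {"deltas": [{"xyz":[0,0,0],"twist":[0,0,0]},{"xyz":[0,0,0],"twist":[0,0,0]},{"xyz":[0,0,0],"twist":[0,0,0]},{"xyz":[0,0,0],"twist":[0,0,0]}], "fingers": 1}}

```text
clock: 11.85
tool_pos: [0.5811, 0.2879, 0.1007]
tool_rot: [2.677, 1.644, 0.002]
wrist_force: [-0.9, -1.3, 6.9]
opening: 0.286
```

```bash
python3 -c "
from h import *
st()"
```

```text
t 11.85 lane [-166.4  388.3] z 100.7 yaw 63.1 open mm 26.9 F [-0.9 -1.3  6.9]
```

{"op": "drive_tool", "data": {"deltas": [{"xyz":[0,0,-25],"twist":[0,0,0]},{"xyz":[0,0,-50],"twist":[0,0,0]},{"xyz":[0,0,-50],"twist":[0,0,0]},{"xyz":[0,0,-20],"twist":[0,0,0]},{"xyz":[-28,5,0],"twist":[0,0,0]},{"xyz":[-55,8,0],"twist":[0,0,0]},{"xyz":[-55,8,0],"twist":[0,0,0]},{"xyz":[-55,8,0],"twist":[0,0,0]},{"xyz":[-55,7,0],"twist":[0,0,0]},{"xyz":[-55,7,0],"twist":[0,0,0]},{"xyz":[-55,5,0],"twist":[0,0,0]},{"xyz":[-30,3,0],"twist":[0,0,0]}]}}

```text
clock: 13.35
tool_pos: [0.449, -0.084, 0.2445]
tool_rot: [-2.679, -1.64, 0.002]
wrist_force: [1.2, 0.2, -0.4]
opening: 0.292
```

{"op": "drive_tool", "data": {"deltas": [{"xyz":[0,0,0],"twist":[0,0,0]},{"xyz":[0,0,0],"twist":[0,0,0]}]}}

```text
clock: 13.6
tool_pos: [0.4507, -0.0808, 0.2448]
tool_rot: [-2.677, -1.644, 0.0]
wrist_force: [0.1, -0.4, -1.2]
opening: 0.29
```

```bash
python3 -c "
from h import *
st()"
```

```text
t 13.6 lane [-115.2    0.6] z 244.8 yaw 63.12 open mm 27.2 F [ 0.1 -0.4 -1.2]
```

{"op": "drive_tool", "data": {"deltas": [{"xyz":[-0.6,0,45],"twist":[0,0,0]},{"xyz":[0,0,50],"twist":[0,0,0]},{"xyz":[0,0,35],"twist":[0,0,0]},{"xyz":[0,0,12],"twist":[0,0,0]},{"xyz":[0,0,0],"twist":[0,0,0]}]}}

```text
clock: 14.22
tool_pos: [0.4507, -0.0812, 0.1031]
tool_rot: [-2.675, -1.645, 0.0]
wrist_force: [-0.6, -0.2, -0.7]
opening: 0.287
```

```bash
python3 -c "
from h import *
st()
p,d,P,T,f,c=cam('scene'); save(cv2.resize(p[190:330,190:350],None,fx=4,fy=4,interpolation=2),'s2')"
```

```text
t 14.22 lane [-115.1    0.3] z 103.1 yaw 63.17 open mm 27.0 F [-0.6 -0.2 -0.7]
```

View pics/s2.png

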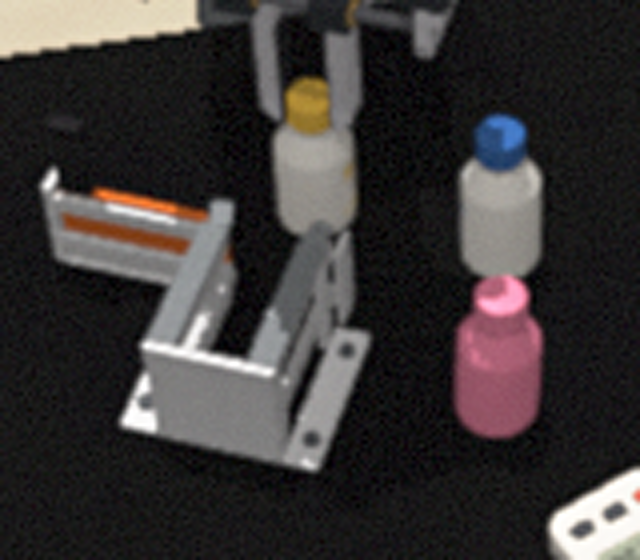

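The yellow bottle hangs upright in front of the mouth at (315,150), and blue stands aside. Inserting, with a check midway.

{"op": "drive_tool", "data": {"deltas": [{"xyz":[0,15,0],"twist":[0,0,0]},{"xyz":[0,25,0],"twist":[0,0,0]},{"xyz":[0,25,0],"twist":[0,0,0]},{"xyz":[0,15,0],"twist":[0,0,0]},{"xyz":[0,0,0],"twist":[0,0,0]}]}}

```text
clock: 14.9
tool_pos: [0.5226, -0.1186, 0.1033]
tool_rot: [2.678, 1.643, 0.001]
wrist_force: [-0.4, 0.2, -0.8]
opening: 0.286
```

```bash
python3 -c "
from h import *
st()"
```

```text
t 14.9 lane [-34.   -0.4] z 103.3 yaw 63.06 open mm 26.9 F [-0.4  0.2 -0.8]
```

{"op": "drive_tool", "data": {"deltas": [{"xyz":[0.4,20,0],"twist":[0,0,0]},{"xyz":[0.2,20,0],"twist":[0,0,0]},{"xyz":[0.2,14,0],"twist":[0,0,0]},{"xyz":[0,5,0],"twist":[0,0,0]},{"xyz":[0,0,0],"twist":[0,0,0]},{"xyz":[0,0,0],"twist":[0,0,0]}]}}

```text
clock: 15.65
tool_pos: [0.5742, -0.1438, 0.103]
tool_rot: [-2.677, -1.644, 0.0]
wrist_force: [0.4, -0.2, -0.5]
opening: 0.285
```

```bash
python3 -c "
from h import *
st()"
```

```text
t 15.65 lane [23.4  0.6] z 103.0 yaw 63.12 open mm 26.8 F [ 0.4 -0.2 -0.5]
```

{"op": "drive_tool", "data": {"deltas": [{"xyz":[-0.3,2,0],"twist":[0,0,0]},{"xyz":[0,1.5,1],"twist":[0,0,0]},{"xyz":[0,0,1],"twist":[0,0,0]},{"xyz":[0,0,0.4],"twist":[0,0,0]},{"xyz":[0,0,0],"twist":[0,0,0]}]}}

```text
clock: 16.27
tool_pos: [0.5777, -0.1459, 0.1006]
tool_rot: [-2.677, -1.644, -0.0]
wrist_force: [-0.6, -0.1, -1.5]
opening: 0.288
```

```bash
python3 -c "
from h import *
st()"
```

```text
t 16.27 lane [27.5  0.3] z 100.6 yaw 63.1 open mm 27.1 F [-0.6 -0.1 -1.5]
```

{"op": "drive_tool", "data": {"deltas": [{"xyz":[0,0,0],"twist":[0,0,0]},{"xyz":[0,0,0],"twist":[0,0,0]},{"xyz":[0,0,0],"twist":[0,0,0]},{"xyz":[0,0,-25],"twist":[0,0,0]},{"xyz":[0,0,-35],"twist":[0,0,0]},{"xyz":[27,-36,0],"twist":[0,0,0]},{"xyz":[28,-37,0],"twist":[0,0,0]},{"xyz":[27,-36,0],"twist":[0,0,0]},{"xyz":[27,-36,0],"twist":[0,0,0]},{"xyz":[0,0,0],"twist":[0,0,0]},{"xyz":[0,0,0],"twist":[0,0,0]}], "fingers": -0.1}}

```text
clock: 17.65
tool_pos: [0.498, 0.0164, 0.1608]
tool_rot: [2.677, 1.644, 0.0]
wrist_force: [-0.1, 0.3, -1.1]
opening: 0.551
```

```bash
python3 -c "
from h import *
st()
p,d,P,T,f,c=cam('wrist'); save(p,'w5')
hsv=cv2.cvtColor(p,cv2.COLOR_RGB2HSV).astype(int);H,S,V=hsv[...,0],hsv[...,1],hsv[...,2];Z=P[...,2]
for n,h in(('blue',108),('yellow',25)):
    q=P[(abs(H-h)<8)&(S>120)&(Z>.095)&(Z<.105)]
    if len(q): l=lane(q);print(n,len(q),l.mean(0),(l.min(0)+l.max(0))/2,q[:,2].mean())
"
```

```text
t 17.65 lane [-117.2  108.7] z 160.8 yaw 63.1 open mm 51.8 F [-0.1  0.3 -1.1]
blue 1731 [-118.95583551  108.48456176] [-118.15140008  108.63417644] 0.09962786996874114
```

View pics/w5.png

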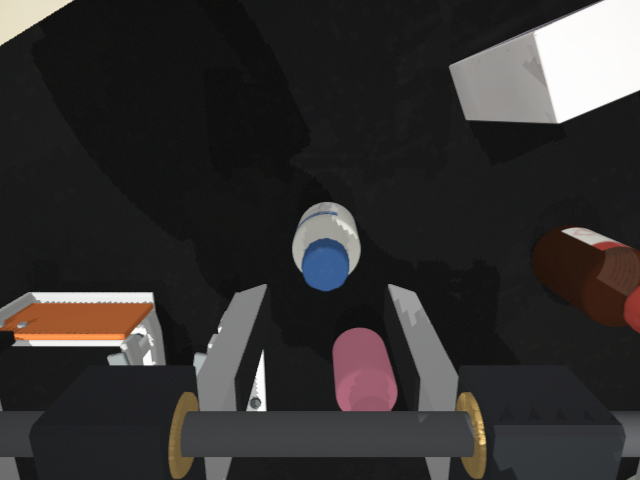

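The blue cap at (326,265) sits within 1 mm of the tool. Grasping.

{"op": "drive_tool", "data": {"deltas": [{"xyz":[0,-1,40],"twist":[0,0,0]},{"xyz":[0,0,21],"twist":[0,0,0]},{"xyz":[0,0,0],"twist":[0,0,0]}]}}

```text
clock: 18.08
tool_pos: [0.4962, 0.0165, 0.0983]
tool_rot: [-2.677, -1.641, 0.004]
wrist_force: [-0.7, 0.1, 0.3]
opening: 0.551
```

{"op": "drive_tool", "data": {"deltas": [{"xyz":[0,0,0],"twist":[0,0,0]},{"xyz":[0,0,0],"twist":[0,0,0]},{"xyz":[0,0,0],"twist":[0,0,0]},{"xyz":[0,0,0],"twist":[0,0,0]}], "fingers": 1}}

```text
clock: 18.58
tool_pos: [0.4973, 0.0172, 0.1002]
tool_rot: [2.677, 1.643, 0.001]
wrist_force: [-0.3, -1.4, 7.0]
opening: 0.288
```

```bash
python3 -c "
from h import *
st()"
```

```text
t 18.57 lane [-118.2  109.1] z 100.2 yaw 63.09 open mm 27.0 F [-0.3 -1.4  7. ]
```

{"op": "drive_tool", "data": {"deltas": [{"xyz":[0,0,-12],"twist":[0,0,0]},{"xyz":[-20,0,0],"twist":[0,0,0]},{"xyz":[-40,0,0],"twist":[0,0,0]},{"xyz":[-35,0,0],"twist":[0,0,0]},{"xyz":[-14,0,0],"twist":[0,0,0]},{"xyz":[0,0,9.5],"twist":[0,0,0]},{"xyz":[0,0,0],"twist":[0,0,0]},{"xyz":[0,0,0],"twist":[0,0,0]}]}}

```text
clock: 19.58
tool_pos: [0.4479, -0.0788, 0.102]
tool_rot: [-2.675, -1.646, -0.0]
wrist_force: [-0.2, 0.3, -0.6]
opening: 0.285
```

```bash
python3 -c "
from h import *
st()
p,d,P,T,f,c=cam('wrist'); save(p,'w6')
hsv=cv2.cvtColor(p,cv2.COLOR_RGB2HSV).astype(int);H,S,V=hsv[...,0],hsv[...,1],hsv[...,2];Z=P[...,2]
p,d,P,T,f,c=cam('top')
hsv=cv2.cvtColor(p,cv2.COLOR_RGB2HSV).astype(int);H,S,V=hsv[...,0],hsv[...,1],hsv[...,2];Z=P[...,2]
q=P[(abs(H-25)<8)&(S>110)&(Z>.092)&(Z<.105)]
l=lane(q);print('yellow',len(q),l.mean(0) if len(q) else 0)
"
```

```text
t 19.57 lane [-118.6    1.2] z 102.0 yaw 63.2 open mm 26.8 F [-0.2  0.3 -0.6]
yellow 0 0
```

{"op": "drive_tool", "data": {"deltas": [{"xyz":[-0.9,12,-0.5],"twist":[0,0,0]},{"xyz":[0,25,0],"twist":[0,0,0]},{"xyz":[0,25,0],"twist":[0,0,0]},{"xyz":[0.3,20,0],"twist":[0,0,0]},{"xyz":[0,0,0],"twist":[0,0,0]}]}}

```text
clock: 20.3
tool_pos: [0.5217, -0.1181, 0.1024]
tool_rot: [-2.678, -1.643, -0.001]
wrist_force: [-0.6, -0.4, -0.9]
opening: 0.288
```

{"op": "drive_tool", "data": {"deltas": [{"xyz":[0,10,0],"twist":[0,0,0]},{"xyz":[0,5,0],"twist":[0,0,0]},{"xyz":[0,0,0],"twist":[0,0,0]},{"xyz":[0,0,0],"twist":[0,0,0]}]}}

```text
clock: 20.8
tool_pos: [0.5335, -0.1242, 0.1026]
tool_rot: [-2.677, -1.644, 0.0]
wrist_force: [0.6, 0.4, -1.9]
opening: 0.287
```

```bash
python3 -c "
from h import *
st()"
```

```text
t 20.8 lane [-21.7  -0.4] z 102.6 yaw 63.11 open mm 26.9 F [ 0.6  0.4 -1.9]
```

{"op": "drive_tool", "data": {"deltas": [{"xyz":[0.3,0.5,1],"twist":[0,0,0]},{"xyz":[0,0,1],"twist":[0,0,0]},{"xyz":[0,0,0.3],"twist":[0,0,0]},{"xyz":[0,0,0],"twist":[0,0,0]}]}}

```text
clock: 21.3
tool_pos: [0.5344, -0.1243, 0.1003]
tool_rot: [2.677, 1.644, 0.0]
wrist_force: [0.0, -0.6, 0.2]
opening: 0.29
```

{"op": "drive_tool", "data": {"deltas": [{"xyz":[0,0,0],"twist":[0,0,0]},{"xyz":[0,0,0],"twist":[0,0,0]},{"xyz":[0,0,0],"twist":[0,0,0]},{"xyz":[0,0,-25],"twist":[0,0,0]},{"xyz":[0,0,-25],"twist":[0,0,0]},{"xyz":[-36,-10,0],"twist":[0,0,0]},{"xyz":[-40,-10,0],"twist":[0,0,0]},{"xyz":[-40,-11,0],"twist":[0,0,0]},{"xyz":[0,0,0],"twist":[0,0,0]},{"xyz":[0,0,0],"twist":[0,0,0]}], "fingers": -0.1}}

```text
clock: 22.55
tool_pos: [0.4547, -0.2134, 0.1505]
tool_rot: [2.677, 1.644, 0.001]
wrist_force: [0.1, -0.0, -0.1]
opening: 0.551
```

```bash
python3 -c "
from h import *
st()
p,d,P,T,f,c=cam('wrist'); save(p,'w7')
hsv=cv2.cvtColor(p,cv2.COLOR_RGB2HSV).astype(int);H,S,V=hsv[...,0],hsv[...,1],hsv[...,2];Z=P[...,2]
for n,h in(('blue',108),('yellow',25)):
    q=P[(abs(H-h)<8)&(S>110)&(Z>.092)&(Z<.105)]
    if len(q): l=lane(q);print(n,len(q),l.mean(0),(l.min(0)+l.max(0))/2,q[:,2].mean())
q=P[(V<70)&(Z>.1)&(Z<.118)];l=lane(q);k=(abs(l-[-52,-117])<25).all(1);l=l[k];print('tab',k.sum(),l.min(0),l.max(0))
"
```

```text
t 22.55 lane [ -51.5 -115.7] z 150.5 yaw 63.1 open mm 51.8 F [ 0.1 -0.  -0.1]
blue 1922 [-22.99745024  -2.56549301] [-21.29114984  -1.6155241 ] 0.09902510713938308
tab 1009 [ -58.45931331 -126.36016619] [ -47.94974667 -105.83454163]
```

View pics/w7.png

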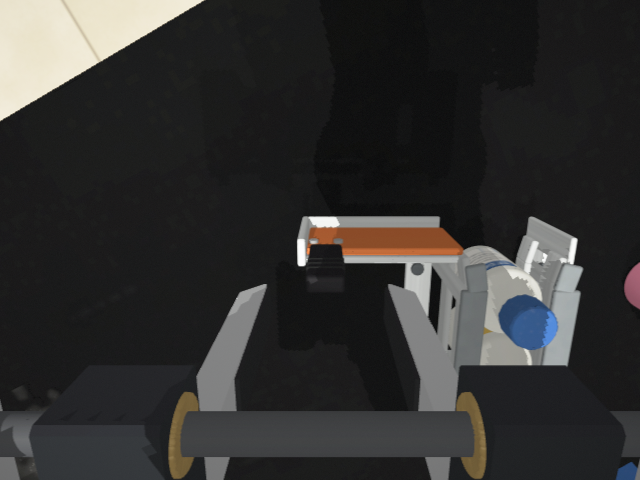

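Both bottles are in the lane, with the blue cap (528,322) in front. The tab at (325,265) is between the fingers. Gripping it to shut the gate.

{"op": "drive_tool", "data": {"deltas": [{"xyz":[-0.5,-1,30],"twist":[0,0,0]},{"xyz":[0,0,14.5],"twist":[0,0,0]},{"xyz":[0,0,0],"twist":[0,0,0]}]}}

```text
clock: 22.98
tool_pos: [0.453, -0.2128, 0.105]
tool_rot: [-2.675, -1.644, 0.001]
wrist_force: [0.4, 0.6, -0.0]
opening: 0.55
```

{"op": "drive_tool", "data": {"deltas": [{"xyz":[0,0,0],"twist":[0,0,0]},{"xyz":[0,0,0],"twist":[0,0,0]},{"xyz":[0,0,0],"twist":[0,0,0]},{"xyz":[0,0,0],"twist":[0,0,0]},{"xyz":[10,0,0],"twist":[0,0,0]},{"xyz":[20,0,0],"twist":[0,0,0]},{"xyz":[20,0,0],"twist":[0,0,0]},{"xyz":[10,0,0],"twist":[0,0,0]},{"xyz":[0,0,0],"twist":[0,0,0]},{"xyz":[0,0,0],"twist":[0,0,0]}], "fingers": 1}}

```text
clock: 24.22
tool_pos: [0.4805, -0.1602, 0.1061]
tool_rot: [2.677, 1.644, 0.001]
wrist_force: [-0.2, 2.3, 7.2]
opening: 0.206
```

```bash
python3 -c "
from h import *
st()"
```

```text
t 24.23 lane [-52.7 -56.6] z 106.1 yaw 63.11 open mm 19.4 F [-0.2  2.3  7.2]
```

Now creep to the stop.

{"op": "drive_tool", "data": {"deltas": [{"xyz":[1.5,0,0],"twist":[0,0,0]},{"xyz":[1,0,0],"twist":[0,0,0]},{"xyz":[1,0,0],"twist":[0,0,0]},{"xyz":[0,0,0],"twist":[0,0,0]}]}}

```text
clock: 24.72
tool_pos: [0.4817, -0.1577, 0.1061]
tool_rot: [2.677, 1.643, 0.0]
wrist_force: [-1.4, 0.1, 7.9]
opening: 0.206
```

{"op": "drive_tool", "data": {"deltas": [{"xyz":[1,0,0],"twist":[0,0,0]},{"xyz":[0,0,0],"twist":[0,0,0]},{"xyz":[0,0,0],"twist":[0,0,0]}]}}

```text
clock: 25.1
tool_pos: [0.482, -0.1572, 0.1061]
tool_rot: [2.678, 1.642, -0.001]
wrist_force: [-2.4, -1.5, 8.0]
opening: 0.208
```

```bash
python3 -c "
from h import *
st()"
```

```text
t 25.1 lane [-52.7 -53.2] z 106.1 yaw 63.04 open mm 19.6 F [-2.4 -1.5  8. ]
```

{"op": "drive_tool", "data": {"deltas": [{"xyz":[1,0,0],"twist":[0,0,0]},{"xyz":[0,0,0],"twist":[0,0,0]}]}}

```text
clock: 25.35
tool_pos: [0.482, -0.1571, 0.1061]
tool_rot: [2.678, 1.641, -0.002]
wrist_force: [-4.8, -5.8, 10.2]
opening: 0.208
```

{"op": "drive_tool", "data": {"deltas": [{"xyz":[1,0,0],"twist":[0,0,0]},{"xyz":[0,0,0],"twist":[0,0,0]}]}}

```text
clock: 25.6
tool_pos: [0.4821, -0.157, 0.1061]
tool_rot: [2.678, 1.64, -0.004]
wrist_force: [-7.0, -10.6, 12.6]
opening: 0.209
```

```bash
python3 -c "
from h import *
st()"
```

```text
t 25.6 lane [-52.7 -53. ] z 106.1 yaw 62.98 open mm 19.7 F [ -7.  -10.6  12.6]
```

At the stop: the force rises while the position stays at lane y -53.0. Release, rise, and check.

{"op": "drive_tool", "data": {"deltas": [{"xyz":[0,0,0],"twist":[0,0,0]},{"xyz":[0,0,0],"twist":[0,0,0]},{"xyz":[0,0,0],"twist":[0,0,0]},{"xyz":[0,0,-25],"twist":[0,0,0]},{"xyz":[0,0,-50],"twist":[0,0,0]},{"xyz":[0,0,-50],"twist":[0,0,0]},{"xyz":[0,0,-30],"twist":[0,0,0]},{"xyz":[0,0,0],"twist":[0,0,0]},{"xyz":[0,0,0],"twist":[0,0,0]}], "fingers": -0.1}}

```text
clock: 26.72
tool_pos: [0.4828, -0.1543, 0.2601]
tool_rot: [-2.677, -1.644, 0.001]
wrist_force: [-0.9, 0.2, -0.1]
opening: 0.551
```

```bash
python3 -c "
from h import *
st()
p,d,P,T,f,c=cam('wrist')
hsv=cv2.cvtColor(p,cv2.COLOR_RGB2HSV).astype(int);H,S,V=hsv[...,0],hsv[...,1],hsv[...,2];Z=P[...,2]
for n,h in(('blue',108),('yellow',25)):
    q=P[(abs(H-h)<8)&(S>110)&(Z>.092)&(Z<.105)]
    if len(q): l=lane(q);print(n,len(q),l.mean(0),(l.min(0)+l.max(0))/2,q[:,2].mean())
q=P[(V<70)&(Z>.1)&(Z<.118)];l=lane(q);k=(abs(l-[-52,-53])<25).all(1);l=l[k];print('tab',k.sum(),l.min(0),l.max(0))
b,d,P,T,f,c=cam('scene')
save(np.hstack([cv2.resize(p[100:400,150:500],(400,343)),cv2.resize(b[180:330,180:355],(400,343))]),'fin')
t,*_=cam('top')
for n in('big_bottle','amber_bottle'):print(n,[np.round(r['centre'],1) for r in regions_of('top',n)[:1]])
for n in('carton',):print(n,[np.round(r['centre'],1) for r in regions_of('scene',n)[:2]])
"
```

```text
t 26.73 lane [-53.3 -50.3] z 260.1 yaw 63.11 open mm 51.8 F [-0.9  0.2 -0.1]
blue 860 [-22.7673167   -1.26369199] [-21.86663632  -1.03049987] 0.09932869510363788
yellow 324 [25.50330499 -6.72921744] [26.78357821 -6.295816  ] 0.09884829750031432
tab 426 [-58.25199013 -62.26355077] [-47.87943627 -43.17501948]
big_bottle [array([203.4, 265.7])]
amber_bottle [array([257.4, 204.7])]
carton [array([376.9, 208.3])]
```

View pics/fin.png

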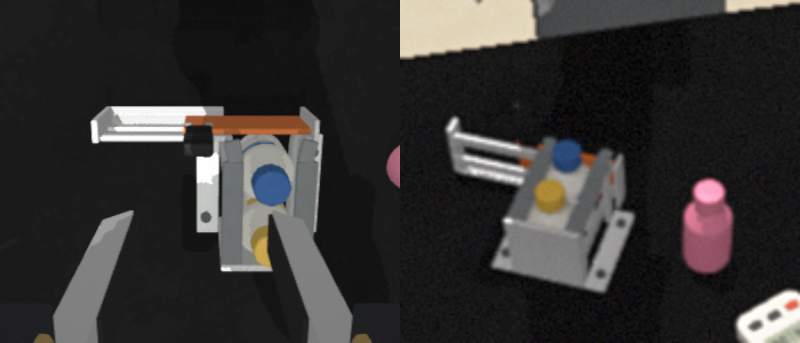

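```bash
python3 -c "
from h import *
env.job_done()"
```

```text
the job is handed in; nothing more can be done
```

The stock is rotated. The yellow-capped bottle stands at the back of the lane, the blue-capped one is in front of it, and the orange gate is shut again. I handed the job in at about 27 s of the 72 s limit.

**What I did:** I gripped the gate's tab and slid the gate open, then drew the blue bottle out by its cap and set it aside. I pushed the yellow bottle to the back, put the blue bottle in behind it, and slid the gate shut until it met the stop.

**Last checks:**
- **Yellow bottle:** it is at lane x of about +27 mm. One finger partly hid its cap, so its sideways reading (-6 mm) is not reliable, but it was released at y +0.3 mm.
- **Blue bottle:** it is at lane x of about -22 mm. Both cap tops are at about 99 mm, so both bottles stand upright on the bench.
- **Gate:** the tab is at lane y of about -53 mm, which is fully shut. While closing, the force rose with no further movement.
- **Bystanders:** the big bottle, amber bottle and carton are within 3 pixels of where they started.
- **Arm:** it ended clear of everything, and no wrist reading at the end of a move was above about 18 N.

No check failed.

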